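# Unlatch the transit crate's gate and hold it wide

### The job

The small plywood transit crate is to be unloaded through its front gate: first press the gate's hinge pin, which has worked up, fully home so that the gate is safe to swing, then squeeze the outer catch so that the gate springs on to its safety catch, and squeeze that one too. Take the gate by its upright wooden grip, swing it past the ball catch in the sill until it stands wide open, well past square to the crate's front, and finish while still holding it there by the grip, as it swings back if let go. Leave the plywood cell inside the crate, the panel on its top and the glue bottle beside it where they are.

Things in the scene. Friction and masses are not known exactly. Their poses are not given: they have to be found in the camera images.
- crate: Plywood crate fixed to the table: box 170 (x) x 156 (y) x 150 mm high with a closed top, a 12 mm sill running on 105 mm in front, and a slatted gate across its open front. Origin under the middle of the box, on the table; +x points from front to back, +y along the front to the hinge, z up. On its top, 27 mm behind the front edge, sit two alike steel bolt catches in a row along y.
- pin_top (a point): Middle of the top of the hinge pin's round steel head (20 mm across, 10 mm thick), above the gate hinge at the crate's +y front corner; moves with the pin. The top stands 178 mm over the table when the pin is 12 mm proud, 166 mm when it is home. Within 35 mm of it nothing stands higher than 156 mm.
- hinge_pin (a joint): How far the hinge pin is pressed down, m: 0 = 12 mm proud, 0.012 = home, head against the hinge. Friction of about 5 N resists it; it stays where it is left. It starts between 0 and 0.004.
- outer_squeeze (a point): Outer catch (the one farther from the hinge): point to squeeze about along crate y, fixed, 185 mm over the table. Fixed lug: outer face 10.5 mm towards crate +y. Sliding tab: outer face 16.5 mm towards crate -y at rest, 4.5 mm when fully squeezed. Both are upright plates 20 mm wide along crate x, tops 197 mm over the table; metalwork beside them reaches 168 mm.
- outer_catch (a joint): Travel of the outer catch's tab towards its lug, m: 0 = at rest, bolt shot; 0.012 = fully squeezed. A spring resists with 4 to 7 N and shoots the bolt again when let go. The gate is let go beyond about 0.009.
- safety_squeeze (a point): Safety catch (the one nearer the hinge, 64 mm from the outer catch along crate +y): same shape, sizes and use as the outer catch; its tab too slides towards crate +y to its lug.
- safety_catch (a joint): Travel of the safety catch's tab, m, as for the outer catch. It only has the gate to let go once the gate rests on it; beyond about 0.009.
- gate_hinge (a point): Point on the gate's upright hinge axis, 146 mm over the table (level with the gate's top rail). Mind the tall plywood cluster (0.2 to 0.7 m high) that fills the middle of the table from 0.53 m ahead of the robot onwards: it overhangs to within 60 mm or so of the hinge, on the crate's left. Come to the crate from the robot's side.
- gate (a joint): Gate angle, rad: 0 shut (along crate -y from the hinge), growing as the free end swings out in front, clockwise from above; 1.57 square to the front, 1.95 stop. Hinge spring 0.3 Nm/rad, free at 0.5: throws the gate on to the safety catch at about 0.1 and, let go there too, to 0.5. A sprung ball in the sill checks it at about 1.1 (about 5 N at the grip); when wide it pulls back with 3 N.
- gate_grip: Turned upright wooden grip on the gate's top rail, 130 mm from the hinge axis, round, 18 mm thick at the middle (21 mm at its head), from 146 to 208 mm over the table. Origin on its axis at mid height (177 mm); it goes round with the gate and spins freely on its own upright axis.
- cell: The load: closed plywood cell 80 x 74 x 71 mm standing inside the crate. Origin in the middle of its underside.
- panel: Six-sided plywood panel 62 x 59 x 9 mm lying on the crate's top, towards the back. Origin in the middle of its underside.
- glue: White glue bottle, 58 mm across, 176 mm high, standing left of the crate. Origin in the middle of its underside.

How it is judged:
On the way, in this order (a step that is already met when the one before it is completed fails the run):
1. the hinge pin is pressed home (within 1.5 mm) while the gate is still latched shut (value of joint hinge_pin above 0.0105 m and value of joint gate below 0.03 rad), for 0.1 s.
2. the outer catch has let go and the gate has sprung on to its safety catch (value of joint gate between 0.06 and 0.13 rad), for 0.15 s.
3. the safety catch has let go and the gate stands ajar (value of joint gate above 0.2 rad), for 0.1 s.
4. the gate has been swung past the ball catch (value of joint gate above 1.3 rad), for 0.1 s.
At the end, for the whole second after the job is handed in: The hinge pin is home within 1.5 mm; the gate stands at rest at more than 1.62 rad (past square to the crate's front), past the ball catch, and the fingers are in contact with its wooden grip with more than 0.5 N, holding it against its spring (value of joint gate above 1.62 rad and velocity of joint gate between -0.1 and 0.1 rad/s and contact force between the fingers and gate_grip above 0.5 N and value of joint hinge_pin above 0.0105 m); the arm keeps its last pose, push and grip.
It fails at once if the plywood cell inside the crate is shifted by more than 30 mm (distance of cell from where it was at the start of the episode above 0.03 m).
It fails at once if the plywood panel on top of the crate is shifted by more than 30 mm (distance of panel from where it was at the start of the episode above 0.03 m).
It fails at once if the glue bottle is shifted by more than 30 mm (distance of glue from where it was at the start of the episode above 0.03 m).
It also fails if it takes over 72 s, if anything falls off the work surface, if the arm or the gripper's body presses on something with over 40 N, if the wrist force passes 120 N, or if a joint passes its speed limit or range.

### The arm

A 6-joint arm with a two-finger parallel gripper is mounted at the origin on a cart in front of the work surface, level with it; the furniture and walls round the work are solid. World frame = base frame: x ahead of the robot, y to its left, z up, the work surface at z = 0. Lengths are in m, angles in rad, forces in N, time in s.
With the tool pointing down it reaches from about 0.3 to 0.85 m from the base axis. Payload 5.4 kg.
Tool frame: the origin (TCP) lies at the very end of the fingers, on their centre line; the grasp point (between the pads) lies 19 mm behind it; y points along the fingers, x is the direction in which the jaws open and shut, and the axes are right-handed (so a half turn about y gives the same grasp; the last joint's range is limited). The gripper opens to 85 mm and grips with 20 to 120 N. Pads are 22 mm wide; open, the fingers measure 114 mm over their backs; the gripper's body (76 mm by 85 mm) begins 54 mm behind the grasp point. The pads swing forward as they close: fully open they stand 13 mm farther back than shut.
Start: joints at [1.099, 0.158, 1.597, -0, 1.386, -0.21], TCP at [0.149, 0.555, 0.231] pointing down, gripper open.
Joint ranges: [-2.91, 2.91], [-0.94, 2.29], [0.18, 2.7], [-1.29, 4.43], [0.17, 2.64], [-3, 3]. Speed limits (rad/s): [2.57, 2.57, 3.14, 3.14, 3.14, 3.14].

### API

Orientations are given as a unit quaternion [w, x, y, z].
In Python, from workcell import ctrl gives the robot as it stands.
- The arm moves only by the tool step_arm, never from a script. Its argument "increments" is a list of rows, each a list of 7 numbers: the turn, a rotation vector about the tool's x, y, z in degrees, then the shift along the tool's x, y, z in mm, then the closure, from 0 (fully open) to 1 (shut). A call has 1 to 12 rows; each row shifts and turns the commanded pose from where the row before left it, along the tool's axes as they then stand; what a row does not reach is not made up. A row lasts 1/12 s, in which the tool goes at most 41.7 mm and 7.16 degrees, less where a joint would pass 70% of its speed; a pose out of reach is approached as far as the arm can. A call is refused whole if a number of a shift passes 41.7 or a number of a turn 7.16, either way. A call with a gripper value outside its range is refused whole. The fingers move at their own pace and stop on an object; the grip force is fixed at half the most. Time passes only in rows, so rows that do not move let the fingers close. It gives the time, the measured TCP pose, the force and the opening at its end, in the units of the state.
- ctrl.get_obs(): the state, without advancing time (a new reading comes with each control period).
- ctrl.capture(name): name is "scene" or "side" or "wrist"; returns the picture (480x640x3 uint8, red, green, blue); there is no depth.
- ctrl.calibration(name): a dict with "K" (3x3 intrinsics, pixels), "eye" and "rotation" of the camera in the world. Camera axes: x right, y down, z forward; pixel columns grow to the right and rows downward; lengths in m; the calibration is good to about 2 mm. A picture is of the moment at which its call begins: read the wrist's pose just before it. calibration takes no time and is no camera call; for the wrist camera it gives the pose at the moment of the call.
- ctrl.job_done(): hands the job in, once; it reports no verdict.
Trained networks look in the newest picture that a camera, given by its name, has taken for a name from the list of things; names that differ only in an ending like _2 or _b are one class to them, and where a whole thing is asked for, a point or a joint stands for the part that bears it (a point fixed in the world has none). Each returns a list of dicts, best first, with "confidence" (0 to 1); they miss things now and then, are a little off and sometimes report something else, mostly with a low value. They report only what shows in the picture. A call takes as long as a camera call.
- ctrl.masks_of(camera, query): "region" (480x640 bool, what is visible of it) and "at" ([column, row] in pixels, amid what is visible of it).
The state is a dict: "clock": time; "joints": joint angles; "joint_vel": joint speeds; "joint_torque": joint torques, N m; "eef_pos": TCP position; "ee_rot": TCP orientation; "force": force on the tool from outside, world axes, zero at the start; "ft_torque": the same for the moment, N m; "grip_width": opening from 0.0 (shut) to 1.0 (fully open).
Only numpy, scipy, OpenCV 4.12 (cv2) and the standard library are available. Lean on these libraries where they do the work, as an engineer would, in place of code of your own. Each camera call takes 0.05 s, during which the arm holds its last target.

## Working session

There is one attempt and no reset: what is moved stays moved. The work goes in short steps, Python scripts to look and compute and a tool call to move; the robot and the scene stay as the last step left them, time stands still between calls to the robot, and variables do not carry over. Pictures are saved under pics/ and viewed, and the job is handed in when it is done.

Besides the shell and the picture viewer there is one more tool, called after "Emit:" in YAML: its name, and indented under it one key for each argument. step_arm: Moves the arm, as the interface text tells. Its arguments: {"type":"object","properties":{"increments":{"type":"array"}},"required":["increments"]}

```bash
ls; mkdir -p pics; cat > h.py <<'E'
from workcell import ctrl
import numpy as np, cv2
from scipy.spatial.transform import Rotation as R
def cap(n,f):
    im=ctrl.capture(n); cv2.imwrite('pics/'+f,im[:,:,::-1]); return im
def proj(n,P,c=None):
    c=c or ctrl.calibration(n); K=np.array(c['K']);Rm=np.array(c['rotation']);e=np.array(c['eye'])
    p=(np.atleast_2d(P)-e)@Rm; p=p@K.T; return p[:,:2]/p[:,2:]
def atz(n,uv,z,c=None):
    c=c or ctrl.calibration(n); K=np.array(c['K']);Rm=np.array(c['rotation']);e=np.array(c['eye'])
    d=Rm@np.linalg.inv(K)@np.array([uv[0],uv[1],1.]); return e+d*(z-e[2])/d[2]
E
python3 - <<'E'
from h import *
np.set_printoptions(precision=4,suppress=True)
o=ctrl.get_obs(); print(o)
for n in ['scene','side','wrist']:
    cap(n,n+'0.png'); c=ctrl.calibration(n); print(n,c)
    print(np.array(c['rotation'])[:,2])
E
```

```text
pics
{'clock': 0.0, 'joints': array([ 1.0989,  0.1591,  1.5983, -0.    ,  1.3862, -0.2101]), 'joint_vel': array([-0.0001, -0.0007,  0.0009, -0.0004, -0.0013, -0.0004]), 'joint_torque': array([ -0.0018, -39.5989, -33.1435,  -0.0002,   0.0081,   0.    ]), 'eef_pos': array([0.1485, 0.5548, 0.2303]), 'ee_rot': array([-0.5607,  0.5613,  0.4298, -0.4311]), 'force': array([-0.1567, -0.1948, -0.1814]), 'ft_torque': array([-0.0049, -0.0002, -0.0102]), 'grip_width': 0.9986589746984197}
scene {'K': array([[475.7084,   0.    , 330.4864],
       [  0.    , 475.7084, 244.3738],
       [  0.    ,   0.    ,   1.    ]]), 'eye': array([-0.0817, -0.9279,  0.6038]), 'rotation': array([-0.4964,  0.7954, -0.2924,  0.1883])}Traceback (most recent call last):
  File "<stdin>", line 6, in <module>
IndexError: too many indices for array: array is 1-dimensional, but 2 were indexed
```

```bash
sed -i "s/Rm=np.array(c\['rotation'\])/Rm=R.from_quat(np.array(c['rotation'])[[1,2,3,0]]).as_matrix()/" h.py
python3 - <<'E'
from h import *
np.set_printoptions(precision=4,suppress=True)
for n in ['scene','side','wrist']:
    cap(n,n+'0.png'); c=ctrl.calibration(n); print(n,c['eye'],R.from_quat(np.array(c['rotation'])[[1,2,3,0]]).as_matrix())
    o=ctrl.get_obs(); print(proj(n,o['eef_pos']))
print(R.from_quat(o['ee_rot'][[1,2,3,0]]).as_matrix())
E
```

```text
scene [-0.0817 -0.9279  0.6038] [[ 0.7581 -0.2782  0.5899]
 [-0.6521 -0.3361  0.6795]
 [ 0.0092 -0.8998 -0.4362]]
[[ 40.6702 161.8977]]
side [-0.0782  0.2321  0.5007] [[-0.5929 -0.3418  0.7291]
 [-0.8052  0.2403 -0.5421]
 [ 0.0101 -0.9085 -0.4177]]
[[-1352.5032  1274.5298]]
wrist [0.0731 0.5747 0.3728] [[ 0.2583  0.9206  0.2928]
 [ 0.9661 -0.2459 -0.0793]
 [-0.0011  0.3033 -0.9529]]
[[318.5985 310.5657]]
[[ 0.2588 -0.0006 -0.9659]
 [ 0.9659 -0.0011  0.2588]
 [-0.0012 -1.      0.0003]]
```

View pics/scene0.png

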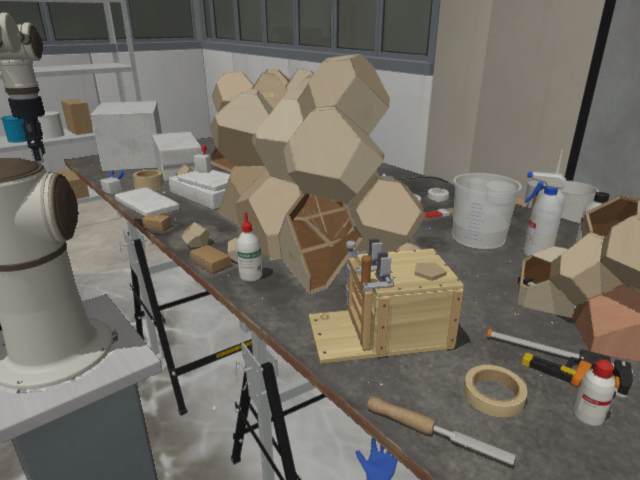

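View pics/side0.png

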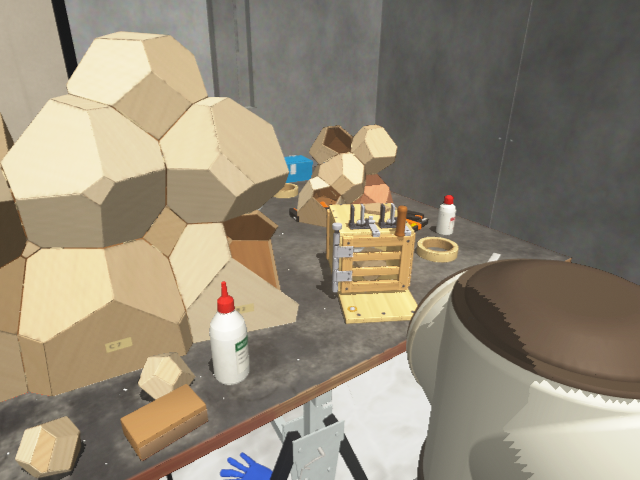

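View pics/wrist0.png

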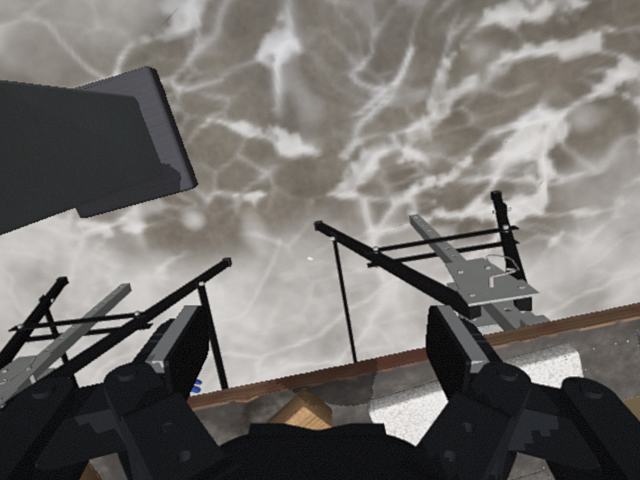

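```bash
python3 - <<'E'
from h import *
np.set_printoptions(precision=4,suppress=True)
t=ctrl.get_obs()['clock']
hz=dict(pin_top=.176,gate_grip=.177,crate=.075,glue=.088,panel=.1545,outer_squeeze=.185,outer_catch=.18,safety_catch=.18)
for n in ['scene','side']:
    for q in hz:
        for m in ctrl.masks_of(n,q)[:3]:
            ys,xs=np.where(m['region']); print(n,q,round(m['confidence'],2),m['at'],(xs.min(),xs.max(),ys.min(),ys.max()) if len(xs) else None, atz(n,m['at'],hz[q]))
print(ctrl.get_obs()['clock']-t)
for n in ['scene','side']:
    im=cv2.imread(f'pics/{n}0.png')
    a=im[200:370,300:480] if n=='scene' else im[190:330,310:440]
    a=cv2.resize(a,None,fx=4,fy=4,interpolation=cv2.INTER_CUBIC)[:600,:800]
    cv2.imwrite(f'pics/{n}0z.png',a)
E
```

```text
scene gate_grip 0.75 [365.1, 270.8] (np.int64(360), np.int64(371), np.int64(255), np.int64(286)) [ 0.4717 -0.3887  0.177 ]
scene crate 0.77 [389.5, 310.9] (np.int64(310), np.int64(463), np.int64(239), np.int64(362)) [ 0.5263 -0.4079  0.075 ]
scene glue 0.83 [245.8, 254.6] (np.int64(237), np.int64(261), np.int64(212), np.int64(281)) [ 0.4247 -0.0385  0.088 ]
scene panel 0.7 [426.3, 273.0] (np.int64(415), np.int64(445), np.int64(263), np.int64(279)) [ 0.5858 -0.4423  0.1545]
scene panel 0.26 [385.0, 270.3] (np.int64(380), np.int64(389), np.int64(258), np.int64(282)) [ 0.5321 -0.3837  0.1545]
scene outer_squeeze 0.96 [389.9, 307.8] (np.int64(309), np.int64(463), np.int64(238), np.int64(363)) [ 0.4068 -0.5104  0.185 ]
scene outer_catch 0.71 [425.2, 271.1] (np.int64(415), np.int64(445), np.int64(263), np.int64(280)) [ 0.552 -0.464  0.18 ]
scene safety_catch 0.48 [376.5, 248.1] (np.int64(372), np.int64(381), np.int64(243), np.int64(259)) [ 0.5515 -0.3399  0.18  ]
side pin_top 0.58 [370.8, 254.1] (np.int64(326), np.int64(416), np.int64(203), np.int64(323)) [ 0.3974 -0.2315  0.176 ]
side pin
[... 255 characters left out ...]
8, 261.1] (np.int64(326), np.int64(415), np.int64(203), np.int64(323)) [ 0.5178 -0.3562  0.075 ]
side crate 0.22 [364.1, 218.5] (np.int64(356), np.int64(373), np.int64(205), np.int64(224)) [ 0.7143 -0.507   0.075 ]
side glue 0.88 [225.9, 344.2] (np.int64(209), np.int64(249), np.int64(281), np.int64(384)) [0.426  0.0284 0.088 ]
side panel 0.72 [374.9, 205.4] (np.int64(364), np.int64(389), np.int64(202), np.int64(214)) [ 0.6142 -0.4455  0.1545]
side outer_squeeze 0.68 [368.4, 256.4] (np.int64(326), np.int64(415), np.int64(203), np.int64(322)) [ 0.3803 -0.2097  0.185 ]
side outer_catch 0.47 [390.2, 215.2] (np.int64(386), np.int64(394), np.int64(204), np.int64(223)) [ 0.5019 -0.3809  0.18  ]
0.8
```

View pics/scene0z.png

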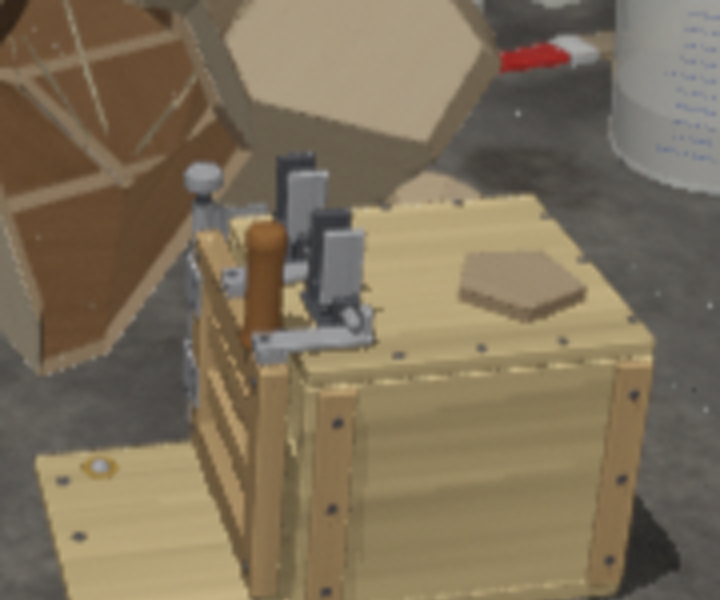

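View pics/side0z.png

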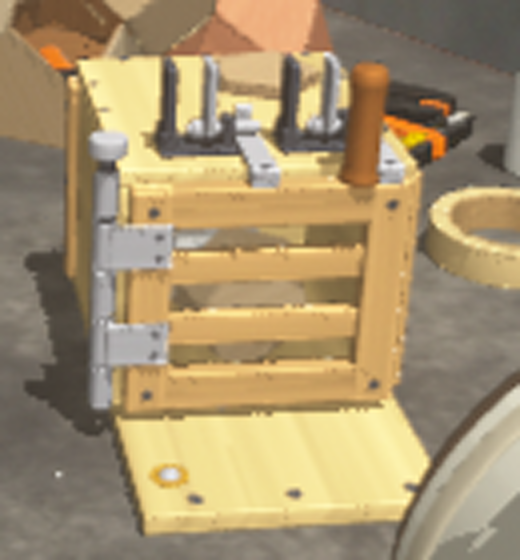

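```bash
cat >> h.py <<'E'
def ray(n,uv,c=None):
    c=c or ctrl.calibration(n); K=np.array(c['K']);Rm=R.from_quat(np.array(c['rotation'])[[1,2,3,0]]).as_matrix();e=np.array(c['eye'])
    d=Rm@np.linalg.inv(K)@np.array([uv[0],uv[1],1.]); return e,d/np.linalg.norm(d)
def tri(rs):
    A=sum(np.eye(3)-np.outer(d,d) for e,d in rs); b=sum((np.eye(3)-np.outer(d,d))@e for e,d in rs)
    return np.linalg.solve(A,b)
E
python3 - <<'E'
from h import *
np.set_printoptions(precision=4,suppress=True)
S=lambda u,v:(300+u/4,200+v/4)
D=lambda u,v:(310+u/4,190+v/4)
for k,a,b,z in [('pinhead top',S(204,166),D(108,136),.176),('grip top',S(266,228),D(370,66),.208),
 ('grip bot',S(262,340),D(361,182),.146),('outer lug top',S(332,213),D(293,56),.197),('outer tab top',S(344,233),D(331,57),.197),
 ('saf lug top',S(297,158),D(169,60),.197),('saf tab top',S(308,173),D(210,60),.197),
 ('ball',S(100,467),D(170,473),.012),('sill far',S(38,458),D(118,418),.012)]:
    print(k,tri([ray('scene',a),ray('side',b)]),atz('scene',a,z)[:2],atz('side',b,z)[:2])
E
```

```text
pinhead top [ 0.5426 -0.2741  0.1726] [ 0.5387 -0.2784] [ 0.5349 -0.2681]
grip top [ 0.4759 -0.3869  0.2046] [ 0.4695 -0.3927] [ 0.4714 -0.3813]
grip bot [ 0.4757 -0.3871  0.1434] [ 0.4739 -0.3893] [ 0.47   -0.3813]
outer lug top [ 0.5249 -0.3828  0.1955] [ 0.5198 -0.3868] [ 0.5256 -0.3825]
outer tab top [ 0.5147 -0.4001  0.1948] [ 0.5092 -0.4045] [ 0.5132 -0.3977]
saf lug top [ 0.5581 -0.327   0.1946] [ 0.5506 -0.3332] [ 0.5577 -0.3256]
saf tab top [ 0.5472 -0.3449  0.1951] [ 0.5424 -0.3489] [ 0.5456 -0.3429]
ball [ 0.4773 -0.2686  0.0099] [ 0.4745 -0.2714] [ 0.4757 -0.2668]
sill far [ 0.4692 -0.2422  0.0313] [ 0.4541 -0.2431] [ 0.5321 -0.2785]
```

Emit:
step_arm:
  increments:
    - [0,5.2,0,0,-25,0,0.5]
    - [0,5.2,0,0,-25,0,1]
    - [0,5.2,0,0,-25,0,1]
    - [0,0,0,-24,0,-38.8,1]
    - [0,0,0,-24,0,-38.8,1]
    - [0,0,0,-24,0,-38.8,1]
    - [0,0,0,-24,0,-38.8,1]
    - [0,0,0,-24,0,-38.8,1]
    - [0,0,0,-24,0,-38.8,1]
    - [0,0,0,-24,0,-38.8,1]
    - [0,0,0,-24,0,-38.8,1]
    - [0,0,0,-24,0,-38.8,1]

```text
clock: 2.0
eef_pos: [0.3233, 0.2215, 0.3066]
ee_rot: [-0.614, 0.614, 0.351, -0.35]
force: [1.7, 0.5, -0.1]
grip_width: 0.002
```

Emit:
step_arm:
  increments:
    - [0,0,0,-35,0,-35,1]
    - [0,0,0,-35,0,-35,1]
    - [0,0,0,-35,0,-35,1]
    - [0,0,0,-35,0,-35,1]
    - [0,0,0,-35,0,-35,1]
    - [0,0,0,-35,0,-35,1]
    - [0,0,0,-35,0,-35,1]
    - [0,0,0,-35,0,-35,1]
    - [0,0,0,-35,0,-35,1]
    - [0,0,0,-35,0,-35,1]
    - [0,0,0,0,0,0,1]
    - [0,0,0,0,0,0,1]

```text
clock: 3.0
eef_pos: [0.4264, -0.1819, 0.3058]
ee_rot: [0.615, -0.614, -0.349, 0.349]
force: [-0.3, 0.1, 0.8]
grip_width: -0.003
```

```bash
python3 - <<'E'
from h import *
np.set_printoptions(precision=4,suppress=True)
o=ctrl.get_obs();print(o['eef_pos'],o['joints'],o['force'])
c=ctrl.calibration('wrist');print(c)
import pickle;pickle.dump(c,open('w1.pkl','wb'))
cap('wrist','w1.png')
P=np.array([[.541,-.274,.176],[.474,-.387,.177],[.5213,-.3889,.185],[.5542,-.3334,.185]])
print(proj('wrist',P,c))
for q in ['pin_top','gate_grip','outer_catch','safety_catch','panel']:
  for m in ctrl.masks_of('wrist',q)[:2]:
    ys,xs=np.where(m['region']); print(q,round(m['confidence'],2),m['at'],xs.min(),xs.max(),ys.min(),ys.max())
E
```

```text
[ 0.4264 -0.1819  0.3058] [-0.665  -0.1793  1.7861  0.0001  1.5364 -1.6983] [-0.345   0.0757  0.7772]
{'K': array([[375.8156,   0.    , 316.8668],
       [  0.    , 375.8156, 236.7903],
       [  0.    ,   0.    ,   1.    ]]), 'eye': array([ 0.3592, -0.143 ,  0.448 ]), 'rotation': array([0.1326, 0.8592, 0.4884, 0.0758])}
[[294.1528 387.0884]
 [142.5159 388.173 ]
 [170.7757 433.7308]
 [244.1017 433.5798]]
pin_top 0.44 [213.9, 299.2] 124 294 228 426
gate_grip 0.6 [149.4, 372.4] 123 167 357 399
outer_catch 0.62 [203.8, 329.9] 121 290 297 405
outer_catch 0.42 [503.0, 123.8] 450 577 94 157
safety_catch 0.32 [150.6, 371.3] 122 168 355 399
```

View pics/w1.png

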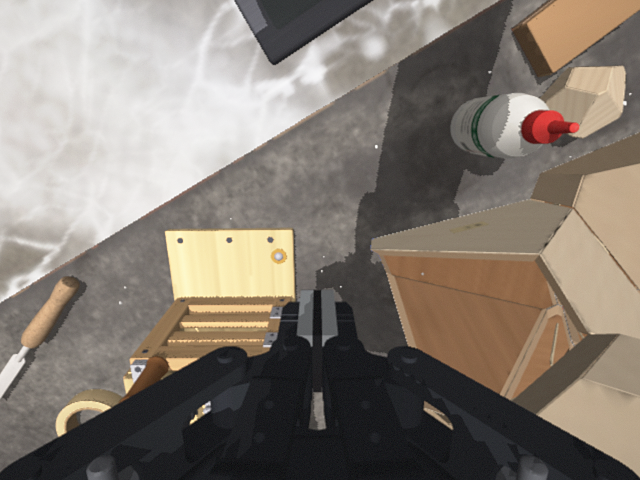

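Emit:
step_arm:
  increments:
    - [0,0,0,-13.5,0,0,1]
    - [0,0,0,-13.5,0,0,1]
    - [0,0,0,0,0,-24,1]
    - [0,0,0,0,0,-24,1]
    - [0,0,0,0,0,-24,1]
    - [0,0,0,0,0,-24,1]
    - [0,0,0,0,0,-24,1]
    - [0,0,0,0,0,-24,1]
    - [0,0,0,0,30,0,1]
    - [0,0,0,0,30,0,1]
    - [0,0,0,0,20,0,1]
    - [0,0,0,0,0,0,1]

```text
clock: 4.3
eef_pos: [0.5346, -0.274, 0.2207]
ee_rot: [0.617, -0.611, -0.349, 0.352]
force: [-0.8, 0.7, -1.2]
grip_width: -0.0
```

```bash
python3 - <<'E'
from h import *
np.set_printoptions(precision=4,suppress=True)
o=ctrl.get_obs();print(o['eef_pos'],o['joints'],o['force'])
cs={}
big=[]
for n in ['scene','side']:
    im=cap(n,n+'1.png')[:,:,::-1]
    u,v=proj(n,[.539,-.274,.176])[0];u2,v2=proj(n,o['eef_pos'])[0];print(u,v,u2,v2)
    u,v=int(u),int(v)
    big.append(cv2.resize(im[max(0,v-60):v+60,u-50:u+50],None,fx=4,fy=4))
cv2.imwrite('pics/b1.png',np.hstack(big))
E
```

```text
[ 0.5346 -0.274   0.2207] [-0.6747  0.2393  1.5249  0.      1.3872 -1.7127] [-0.7734  0.6793 -1.1652]
349.65483446113046 240.76743016903828 348.6666830891851 221.65372435735762
338.0533877587241 222.7027770575227 340.1652827190572 201.9414168018451
```

View pics/b1.png

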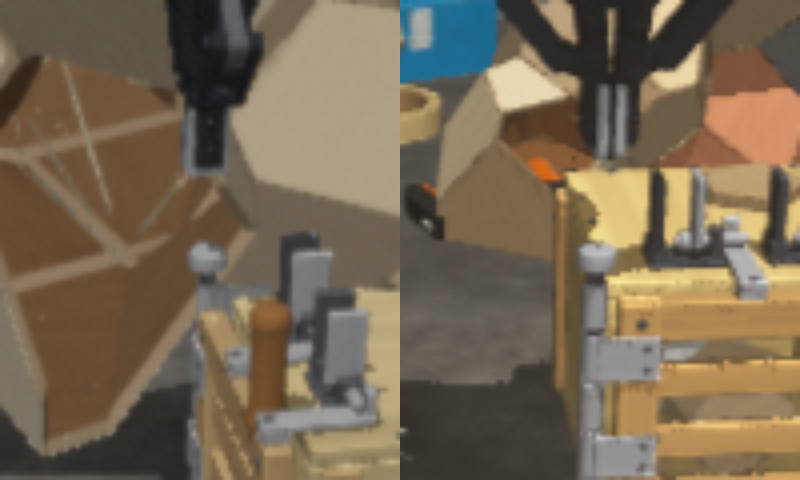

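Emit:
step_arm:
  increments:
    - [0,0,0,0,20,0,1]
    - [0,0,0,0,15,0,1]
    - [0,0,0,0,8,0,1]
    - [0,0,0,0,5,0,1]
    - [0,0,0,0,4,0,1]
    - [0,0,0,0,3,0,1]
    - [0,0,0,0,0,0,1]
    - [0,0,0,0,0,0,1]

```text
clock: 5.07
eef_pos: [0.5374, -0.2773, 0.1725]
ee_rot: [-0.614, 0.615, 0.351, -0.35]
force: [0.9, 1.1, 1.8]
grip_width: 0.0
```

Emit:
step_arm:
  increments:
    - [0,0,0,0,3,0,1]
    - [0,0,0,0,2,0,1]
    - [0,0,0,0,2,0,1]
    - [0,0,0,0,0,0,1]
    - [0,0,0,0,0,0,1]

```text
clock: 5.48
eef_pos: [0.5375, -0.2773, 0.166]
ee_rot: [-0.613, 0.615, 0.351, -0.35]
force: [-0.9, 1.2, 6.6]
grip_width: 0.001
```

Emit:
step_arm:
  increments:
    - [0,0,0,0,1,0,1]
    - [0,0,0,0,0.5,0,1]
    - [0,0,0,0,0,0,1]
    - [0,0,0,0,0,0,1]

```text
clock: 5.82
eef_pos: [0.5376, -0.2774, 0.166]
ee_rot: [-0.613, 0.615, 0.351, -0.35]
force: [-4.3, 4.0, 12.9]
grip_width: 0.002
```

Emit:
step_arm:
  increments:
    - [0,0,0,0,-20,0,1]
    - [0,0,0,0,-33,0,0.41]
    - [0,0,0,0,-33,0,0.41]
    - [0,0,0,0,-33,0,0.41]
    - [0,0,0,-24,-16,0,0.41]
    - [0,0,0,-24,0,0,0.41]
    - [0,0,0,-24,0,0,0.41]
    - [0,0,0,0,0,-21,0.41]
    - [0,0,0,0,0,-21,0.41]
    - [0,0,0,0,0,-21,0.41]
    - [0,0,0,0,0,0,0.41]
    - [0,0,0,0,0,0,0.41]

```text
clock: 6.82
eef_pos: [0.5544, -0.3711, 0.2969]
ee_rot: [0.615, -0.614, -0.35, 0.351]
force: [0.2, 0.1, -0.5]
grip_width: 0.588
```

```bash
python3 - <<'E'
from h import *
np.set_printoptions(precision=4,suppress=True)
o=ctrl.get_obs();print(o['eef_pos'],o['joints'],o['force'],o['grip_width'])
c=ctrl.calibration('wrist')
import pickle;pickle.dump(c,open('w2.pkl','wb'))
cap('wrist','w2.png'); im=cap('scene','s2.png')
P=np.array([[.541,-.274,.166],[.474,-.387,.208],[.5213,-.3889,.197],[.5542,-.3334,.197]])
print(proj('wrist',P,c))
E
```

```text
[ 0.5544 -0.3711  0.2969] [-0.7705  0.367   1.2192 -0.0002  1.5567 -1.8073] [ 0.1557  0.0531 -0.4822] 0.5878738559063929
[[426.6886 142.4821]
 [227.1781 146.5219]
 [269.4269 210.0106]
 [367.0277 210.15  ]]
```

View pics/w2.png

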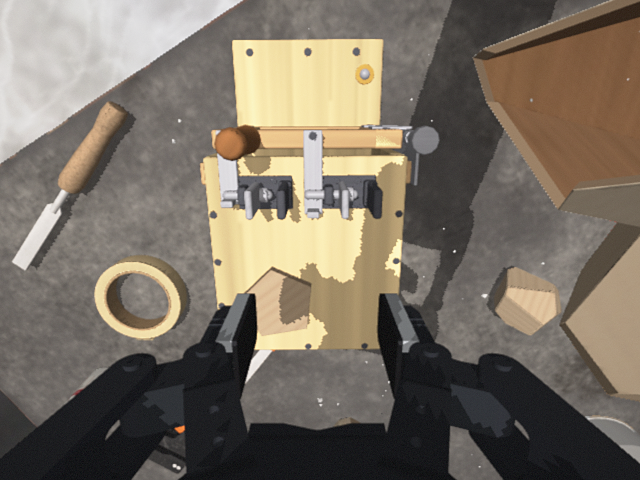

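View pics/s2.png

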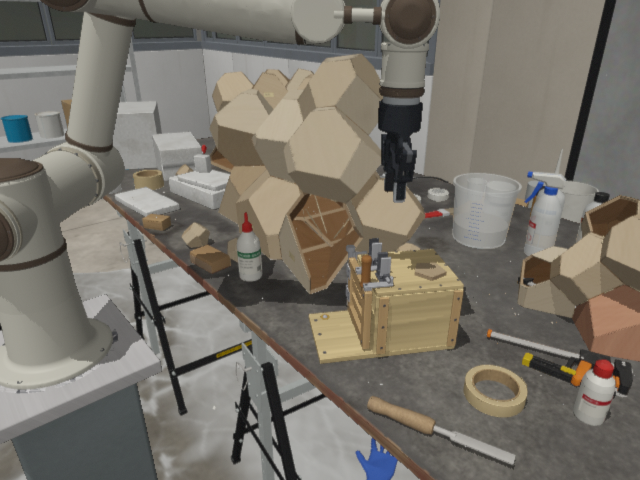

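```bash
python3 - <<'E'
from h import *
im=cv2.imread('pics/w2.png')
cv2.imwrite('pics/w2z.png',cv2.resize(im[115:235,205:405],None,fx=4,fy=4,interpolation=cv2.INTER_CUBIC))
E
```

```text
(no output)
```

View pics/w2z.png

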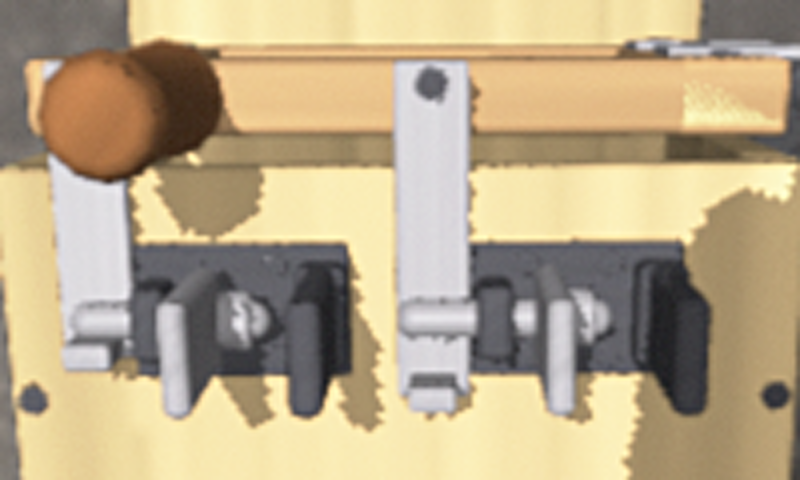

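```bash
python3 - <<'E'
from h import *
import pickle
np.set_printoptions(precision=4,suppress=True)
c=pickle.load(open('w2.pkl','rb'))
Z=lambda u,v:(205+u/4,115+v/4)
Y=np.array([.5105,.86]);
pts=dict(otab=(160,357,.197),olug=(322,357,.197),stab=(546,357,.197),slug=(708,357,.197),grip=(98,118,.208))
W={k:atz('wrist',Z(a,b),z,c) for k,(a,b,z) in pts.items()}
for k in W: print(k,W[k])
pin=atz('wrist',(426,140),.166,c);print('pin',pin, np.linalg.norm((pin-W['grip'])[:2]))
yd=(W['slug']-W['olug'])[:2];print(np.linalg.norm(yd),np.degrees(np.arctan2(yd[1],yd[0])))
yd=(W['stab']-W['otab'])[:2];print(np.linalg.norm(yd),np.degrees(np.arctan2(yd[1],yd[0])))
yd=(pin-W['grip'])[:2];print(np.degrees(np.arctan2(yd[1],yd[0])))
for a,b in [('otab','olug'),('stab','slug')]:
    print(np.linalg.norm((W[b]-W[a])[:2]),(W[a]+W[b])[:2]/2+.003*Y)
print(ctrl.get_obs()['eef_pos'],R.from_quat(ctrl.get_obs()['ee_rot'][[1,2,3,0]]).as_matrix())
E
```

```text
otab [ 0.5099 -0.4006  0.197 ]
olug [ 0.5234 -0.3777  0.197 ]
stab [ 0.5421 -0.346   0.197 ]
slug [ 0.5557 -0.323   0.197 ]
grip [ 0.4737 -0.3851  0.208 ]
pin [ 0.5392 -0.2737  0.166 ] 0.12925946989219417
0.06348855705606953 59.42532172051592
0.06348046785920874 59.42532172051585
59.564728986366816
0.026639714768833297 [ 0.5182 -0.3866]
0.026647803965694078 [ 0.5505 -0.3319]
[ 0.5539 -0.3706  0.2978] [[ 0.5089 -0.0005 -0.8608]
 [ 0.8608  0.0002  0.5089]
 [-0.     -1.      0.0005]]
```

Emit:
step_arm:
  increments:
    - [0,0,0,-14.5,0,11.5,0.435]
    - [0,0,0,-14.5,0,11.5,0.435]
    - [0,0,0,0,30,0,0.435]
    - [0,0,0,0,30,0,0.435]
    - [0,0,0,0,0,0,0.435]
    - [0,0,0,0,0,0,0.435]

```text
clock: 7.42
eef_pos: [0.5185, -0.3829, 0.2366]
ee_rot: [0.616, -0.613, -0.35, 0.351]
force: [-0.4, 0.6, 0.2]
grip_width: 0.566
```

```bash
python3 - <<'E'
from h import *
np.set_printoptions(precision=4,suppress=True)
o=ctrl.get_obs();print(o['eef_pos'],o['joints'],o['force'],o['grip_width'])
cap('wrist','w3.png')
c=ctrl.calibration('wrist')
print(proj('wrist',[[.5099,-.4006,.197],[.5234,-.3777,.197],[.5197,-.384,.175]],c))
E
```

```text
[ 0.5185 -0.3829  0.2366] [-0.8231  0.3365  1.3751 -0.0001  1.434  -1.8599] [-0.4198  0.5994  0.1639] 0.5660543177001167
[[281.9786 271.609 ]
 [332.1874 271.5699]
 [318.2313 256.8662]]
```

View pics/w3.png

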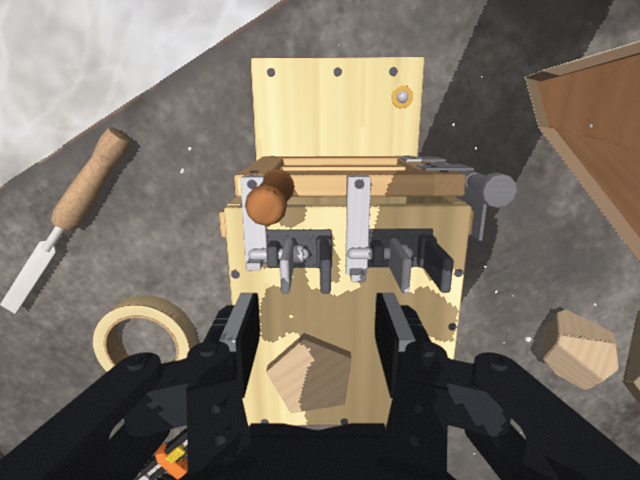

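Emit:
step_arm:
  increments:
    - [0,0,0,0,20,-1,0.435]
    - [0,0,0,0,20,0,0.435]
    - [0,0,0,0,13,0,0.435]
    - [0,0,0,0,7,0,0.435]
    - [0,0,0,0,0,0,0.435]
    - [0,0,0,0,0,0,0.435]

```text
clock: 7.97
eef_pos: [0.5211, -0.385, 0.179]
ee_rot: [-0.614, 0.615, 0.35, -0.35]
force: [0.6, 0.2, 1.2]
grip_width: 0.567
```

Close gradually to about 16 mm, holding.

Emit:
step_arm:
  increments:
    - [0,0,0,0,2,0,0.55]
    - [0,0,0,0,0,0,0.6]
    - [0,0,0,0,0,0,0.65]
    - [0,0,0,0,0,0,0.7]
    - [0,0,0,0,0,0,0.74]
    - [0,0,0,0,0,0,0.74]

```text
clock: 8.47
eef_pos: [0.5207, -0.3864, 0.1775]
ee_rot: [-0.613, 0.616, 0.35, -0.351]
force: [-2.4, -4.6, 2.9]
grip_width: 0.259
```

Emit:
step_arm:
  increments:
    - [0,0,0,0,0,0,0.77]
    - [0,0,0,0,0,0,0.79]
    - [0,0,0,0,0,0,0.81]
    - [0,0,0,0,0,0,0.81]
    - [0,0,0,0,0,0,0.81]

```text
clock: 8.88
eef_pos: [0.5213, -0.3854, 0.1776]
ee_rot: [-0.613, 0.615, 0.351, -0.35]
force: [-0.7, -2.6, 6.3]
grip_width: 0.19
```

```bash
python3 - <<'E'
from h import *
np.set_printoptions(precision=4,suppress=True)
o=ctrl.get_obs();print(o['eef_pos'],o['force'],o['grip_width'])
a=cap('wrist','w4.png');
E
```

```text
[ 0.5213 -0.3854  0.1776] [-0.7312 -2.6082  6.2886] 0.19042998781259884
```

View pics/w4.png

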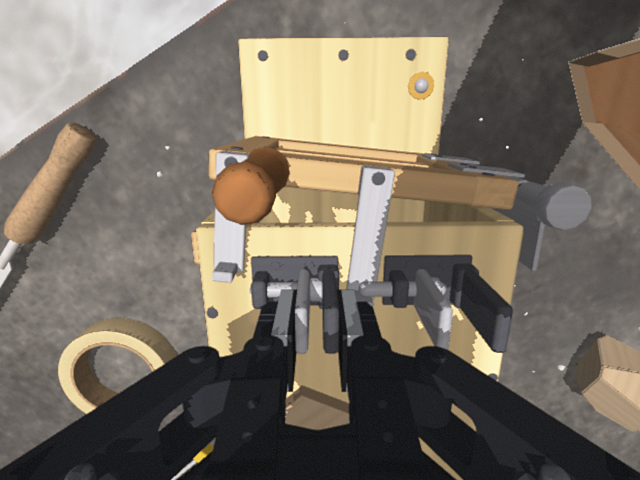

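Emit:
step_arm:
  increments:
    - [0,0,0,0,0,0,0.6]
    - [0,0,0,0,0,0,0.435]
    - [0,0,0,0,0,0,0.435]
    - [0,0,0,0,-25,0,0.435]
    - [0,0,0,0,-25,0,0.435]
    - [0,0,0,0,0,0,0.435]
    - [0,0,0,21,0,0,0.435]
    - [0,0,0,22,0,0,0.435]
    - [0,0,0,21,0,2,0.435]
    - [0,0,0,0,0,0,0.435]
    - [0,0,0,0,0,0,0.435]

```text
clock: 9.85
eef_pos: [0.5517, -0.327, 0.225]
ee_rot: [0.614, -0.613, -0.351, 0.351]
force: [0.5, 0.2, -0.4]
grip_width: 0.563
```

```bash
python3 - <<'E'
from h import *
np.set_printoptions(precision=4,suppress=True)
o=ctrl.get_obs();print(o['eef_pos'],o['force'],o['grip_width'])
a=cap('wrist','w5.png');
E
```

```text
[ 0.5517 -0.327   0.225 ] [ 0.5382  0.1517 -0.4067] 0.5625643748562058
```

View pics/w5.png

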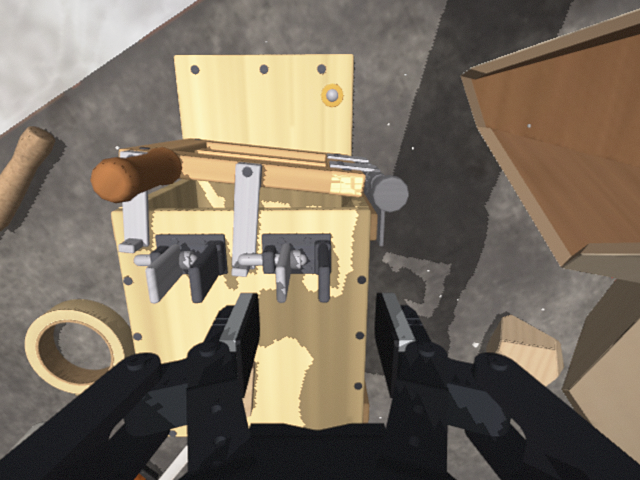

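Emit:
step_arm:
  increments:
    - [0,0,0,-2,20,-1,0.435]
    - [0,0,0,0,16,0,0.435]
    - [0,0,0,0,9,0,0.435]
    - [0,0,0,0,2,0,0.435]
    - [0,0,0,0,0,0,0.5]
    - [0,0,0,0,0,0,0.6]
    - [0,0,0,0,0,0,0.7]
    - [0,0,0,0,0,0,0.75]
    - [0,0,0,0,0,0,0.78]
    - [0,0,0,0,0,0,0.81]
    - [0,0,0,0,0,0,0.81]
    - [0,0,0,0,0,0,0.81]

```text
clock: 10.9
eef_pos: [0.5527, -0.3298, 0.1806]
ee_rot: [-0.614, 0.614, 0.352, -0.35]
force: [-0.3, 4.5, 6.7]
grip_width: 0.192
```

```bash
python3 - <<'E'
from h import *
np.set_printoptions(precision=4,suppress=True)
o=ctrl.get_obs();print(o['eef_pos'],o['force'],o['grip_width'])
a=cap('wrist','w6.png');
E
```

```text
[ 0.5527 -0.3298  0.1806] [-0.2879  4.4553  6.6654] 0.19210842988457483
```

View pics/w6.png

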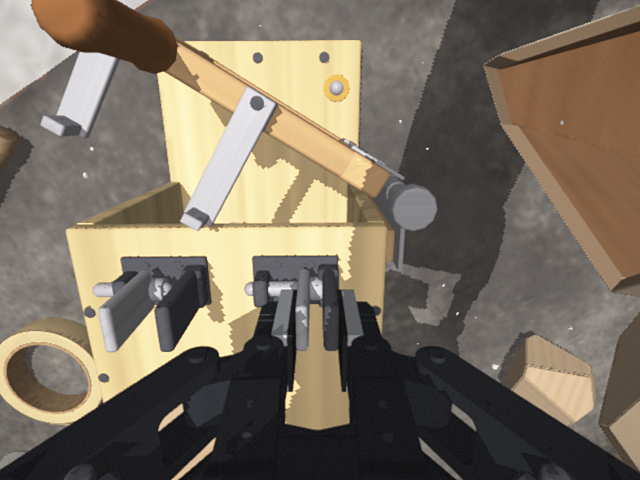

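Emit:
step_arm:
  increments:
    - [0,0,0,0,0,0,0.5]
    - [0,0,0,0,0,0,0.4]
    - [0,0,0,0,-25,0,0.4]
    - [0,0,0,0,-35,0,0.3]
    - [0,0,0,0,-30,0,0.3]
    - [0,0,0,-24,0,26,0.3]
    - [0,0,0,-24,0,26,0.3]
    - [0,0,0,-24,0,26,0.3]
    - [0,0,0,0,0,0,0.3]
    - [0,0,0,0,0,0,0.3]

```text
clock: 11.78
eef_pos: [0.4465, -0.3531, 0.2685]
ee_rot: [0.615, -0.614, -0.35, 0.349]
force: [1.1, 0.6, 0.0]
grip_width: 0.704
```

```bash
python3 - <<'E'
from h import *
import pickle
np.set_printoptions(precision=4,suppress=True)
o=ctrl.get_obs();print(o['eef_pos'],o['joints'],o['force'],o['grip_width'])
c=ctrl.calibration('wrist')
a=cap('wrist','w7.png');
pickle.dump(c,open('w7.pkl','wb'))
print(proj('wrist',[[.4275,-.3403,.208]],c))
for m in ctrl.masks_of('wrist','gate_grip')[:2]:
    ys,xs=np.where(m['region']); print(round(m['confidence'],2),m['at'],xs.min(),xs.max(),ys.min(),ys.max(),atz('wrist',m['at'],.19,c))
c1=pickle.load(open('w1.pkl','rb'));c2=pickle.load(open('w2.pkl','rb'))
print('cluster corner',tri([ray('w',(372,247),c1),ray('w',(473,60),c2)]))
E
```

```text
[ 0.4465 -0.3531  0.2685] [-0.8819  0.1205  1.5654  0.001   1.4561 -1.9164] [1.0771 0.6325 0.0171] 0.703826467742388
[[320.5967 220.388 ]]
0.77 [322.8, 205.3] 305 340 179 229 [ 0.4244 -0.3367  0.19  ]
0.72 [347.0, 273.1] 250 491 141 434 [ 0.4703 -0.3458  0.19  ]
cluster corner [ 0.5219 -0.1629  0.013 ]
```

View pics/w7.png

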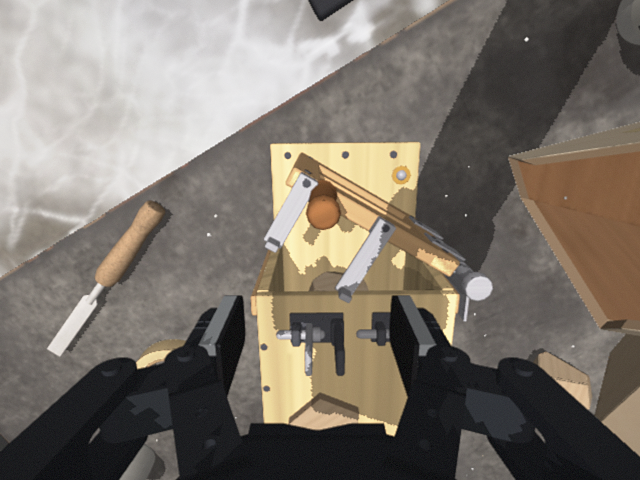

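Emit:
step_arm:
  increments:
    - [0,0,0,3,0,28,0.3]
    - [0,0,0,0,0,0,0.3]
    - [0,0,0,0,30,0,0.3]
    - [0,0,0,0,30,0,0.3]
    - [0,0,0,0,20,0,0.3]
    - [0,0,0,0,14,0,0.3]
    - [0,0,0,0,0,0,0.3]
    - [0,0,0,0,0,0,0.3]

```text
clock: 12.55
eef_pos: [0.4257, -0.3358, 0.1745]
ee_rot: [0.614, -0.614, -0.351, 0.351]
force: [1.1, -0.0, -0.2]
grip_width: 0.7
```

```bash
python3 - <<'E'
from h import *
np.set_printoptions(precision=4,suppress=True)
o=ctrl.get_obs();print(o['eef_pos'],o['joints'],o['force'],o['grip_width'])
a=cap('wrist','w8.png');
E
```

```text
[ 0.4257 -0.3358  0.1745] [-0.8911  0.1249  1.7496  0.0004  1.268  -1.929 ] [ 1.062  -0.0234 -0.1523] 0.7003524616253999
```

View pics/w8.png

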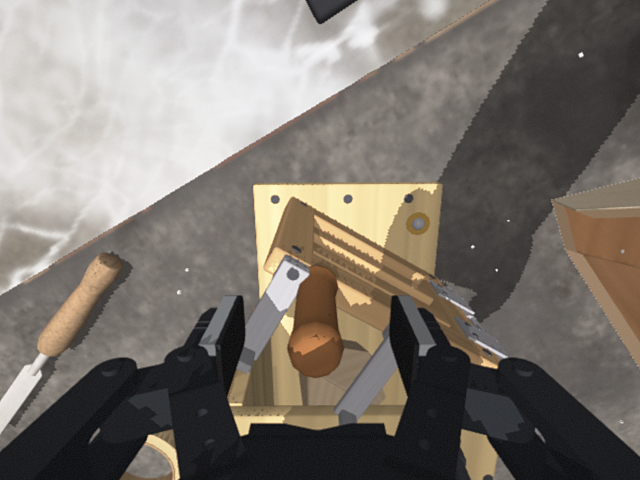

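Emit:
step_arm:
  increments:
    - [0,0,0,0,3,0,0.5]
    - [0,0,0,0,0,0,0.7]
    - [0,0,0,0,0,0,1]
    - [0,0,0,0,0,0,1]
    - [0,0,0,0,0,0,1]
    - [0,0,0,0,0,0,1]

```text
clock: 13.1
eef_pos: [0.4255, -0.3367, 0.1728]
ee_rot: [-0.614, 0.615, 0.351, -0.35]
force: [1.4, 0.4, 3.3]
grip_width: 0.206
```

```bash
python3 - <<'E'
from h import *
np.set_printoptions(precision=4,suppress=True)
o=ctrl.get_obs();print(o['eef_pos'],o['force'],o['grip_width'])
a=cap('wrist','w9.png');
h=np.array([.5392,-.2737]);r=o['eef_pos'][:2]-h;ra=np.hypot(*r);a0=np.degrees(np.arctan2(r[1],r[0]))%360
print(ra,a0,np.radians(239.4-a0))
# arc rows in tool frame (heading 59.4)
R0=R.from_quat(o['ee_rot'][[1,2,3,0]]).as_matrix()
th=np.linspace(0,np.radians(75),25);p=np.array([h+ra*np.array([np.cos(np.radians(a0)-t),np.sin(np.radians(a0)-t)]) for t in th])
for d in np.diff(p,axis=0): print((R0.T@np.array([*d,0])*1000).round(1))
print(p[-1])
E
```

```text
[ 0.4255 -0.3367  0.1728] [1.4136 0.43   3.291 ] 0.20648231699585626
0.12994806825812413 208.9937884635286 0.5306885043693099
[ 3.8 -0.   6. ]
[ 4.1 -0.   5.8]
[ 4.4 -0.   5.6]
[ 4.7 -0.   5.3]
[ 5.  -0.   5.1]
[ 5.2 -0.   4.8]
[ 5.5 -0.   4.5]
[ 5.7 -0.   4.2]
[ 5.9 -0.   3.9]
[ 6.1 -0.   3.5]
[ 6.3 -0.   3.2]
[ 6.5 -0.   2.8]
[ 6.6 -0.   2.5]
[ 6.8 -0.   2.1]
[ 6.9 -0.   1.7]
[ 7.  -0.   1.4]
[ 7. -0.  1.]
[ 7.1 -0.   0.6]
[ 7.1 -0.   0.2]
[ 7.1 -0.  -0.2]
[ 7.1 -0.  -0.6]
[ 7.  -0.  -0.9]
[ 7.   0.  -1.3]
[ 6.9  0.  -1.7]
[ 0.4489 -0.1802]
```

View pics/w9.png

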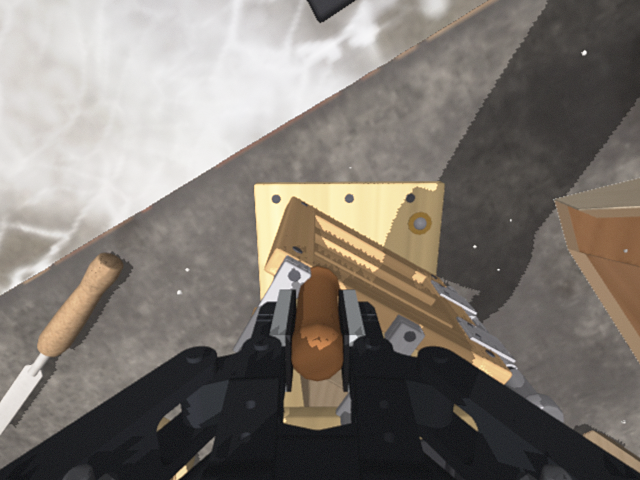

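Emit:
step_arm:
  increments:
    - [0,0,0,3.8,0,6,1]
    - [0,0,0,4.1,0,5.8,1]
    - [0,0,0,4.4,0,5.6,1]
    - [0,0,0,4.7,0,5.3,1]
    - [0,0,0,5,0,5.1,1]
    - [0,0,0,5.2,0,4.8,1]
    - [0,0,0,5.5,0,4.5,1]
    - [0,0,0,5.7,0,4.2,1]
    - [0,0,0,0,0,0,1]

```text
clock: 13.9
eef_pos: [0.409, -0.2816, 0.1728]
ee_rot: [-0.613, 0.615, 0.351, -0.351]
force: [0.4, -0.4, 4.8]
grip_width: 0.207
```

```bash
cat > st.py <<'E'
from h import *
np.set_printoptions(precision=4,suppress=True)
o=ctrl.get_obs()
h=np.array([.5392,-.2737]);r=o['eef_pos'][:2]-h;ra=np.hypot(*r);a0=np.degrees(np.arctan2(r[1],r[0]))%360
print(o['eef_pos'],o['force'],o['grip_width'],ra,np.radians(239.4-a0))
E
python3 st.py
```

```text
[ 0.409  -0.2816  0.1728] [ 0.4398 -0.3555  4.8245] 0.20660958776271862 0.13041474834454794 0.97627375704425
```

Emit:
step_arm:
  increments:
    - [0,0,0,5.9,0,3.9,1]
    - [0,0,0,6.1,0,3.5,1]
    - [0,0,0,6.3,0,3.2,1]
    - [0,0,0,6.5,0,2.8,1]
    - [0,0,0,6.6,0,2.5,1]
    - [0,0,0,6.8,0,2.1,1]
    - [0,0,0,6.9,0,1.7,1]
    - [0,0,0,7,0,1.4,1]
    - [0,0,0,0,0,0,1]

```text
clock: 14.65
eef_pos: [0.4174, -0.226, 0.1728]
ee_rot: [-0.614, 0.615, 0.35, -0.351]
force: [-1.3, -1.5, 6.5]
grip_width: 0.206
```

```bash
python3 st.py
```

```text
[ 0.4174 -0.226   0.1728] [-1.3278 -1.5417  6.5323] 0.20644804678270734 0.1307864388192736 1.4103912872828412
```

Emit:
step_arm:
  increments:
    - [0,0,0,7,0,1,1]
    - [0,0,0,7.1,0,0.5,1]
    - [0,0,0,7.1,0,0,1]
    - [0,0,0,7.1,0,-0.5,1]
    - [0,0,0,7.1,0,-0.8,1]
    - [0,0,0,7,0,-1.2,1]
    - [0,0,0,5,0,-1.2,1]
    - [0,0,0,0,0,0,1]
    - [0,0,0,0,0,0,1]
    - [0,0,0,0,0,0,1]
    - [0,0,0,0,0,0,1]

```text
clock: 15.57
eef_pos: [0.4419, -0.186, 0.1727]
ee_rot: [0.615, -0.613, -0.35, 0.351]
force: [-6.9, 2.6, 12.7]
grip_width: 0.203
```

```bash
python3 st.py; python3 - <<'E'
from h import *
cap('wrist','w10.png');cap('scene','s10.png');cap('side','d10.png')
E
```

```text
[ 0.4419 -0.186   0.1727] [-6.8864  2.6401 12.6871] 0.20325825825554386 0.13093920985659613 1.770204143375847
```

View pics/w10.png

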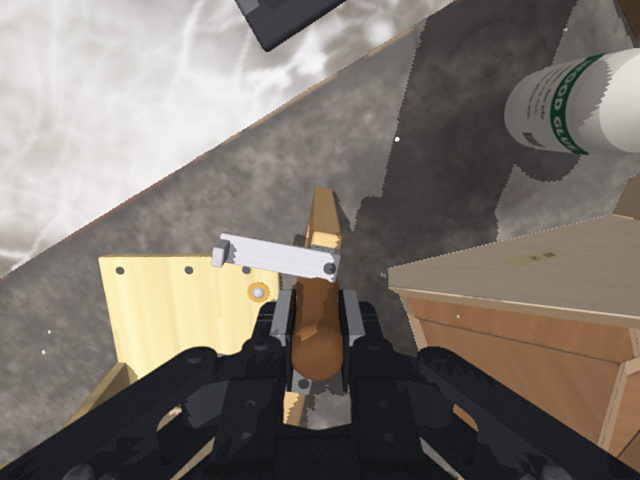

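View pics/s10.png

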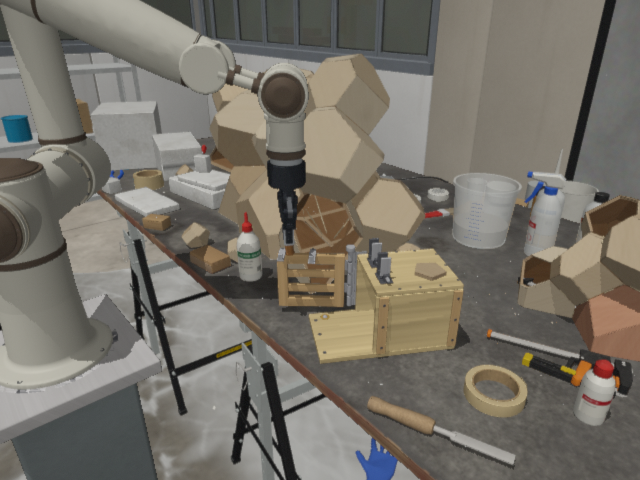

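View pics/d10.png

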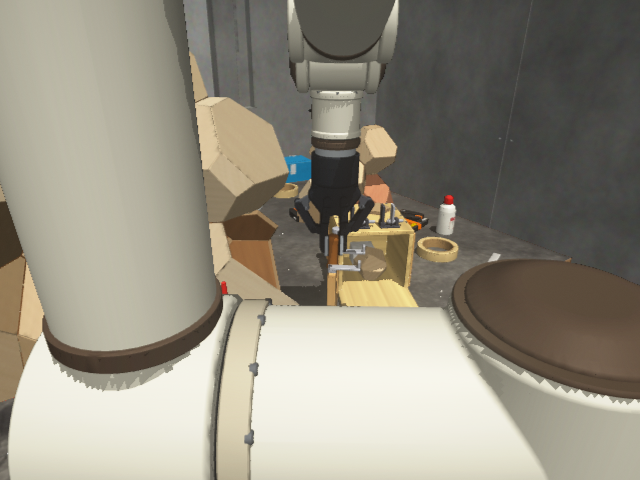

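Emit:
step_arm:
  increments:
    - [0,0,0,0,0,0,1]
    - [0,0,0,0,0,0,1]
    - [0,0,0,0,0,0,1]
    - [0,0,0,0,0,0,1]

```text
clock: 16.05
eef_pos: [0.4419, -0.1861, 0.1727]
ee_rot: [0.615, -0.613, -0.35, 0.351]
force: [-7.4, 3.2, 13.7]
grip_width: 0.202
```

```bash
python3 st.py; python3 -c "
from h import *
print(ctrl.get_obs()['joint_vel']); print(ctrl.job_done())"
```

```text
[ 0.4419 -0.1861  0.1727] [-7.3602  3.1573 13.7033] 0.20157107471936467 0.13092279419113986 1.7697300650289778
[-1.13136373e-04  5.80652274e-04  1.42264357e-03  6.65343472e-05
  1.53938666e-03 -2.90104753e-04]
the job is handed in; nothing more can be done
None
```

I handed the job in at about 16 s on the clock, with the gate held wide open by its grip. No verdict is reported.

- **Hinge pin:** I pressed it until the tool stopped at z = 0.166 m, which is the home height. The force then rose to about 13 N without further movement.
- **Catches:** I squeezed the outer catch, and the picture showed the gate resting slightly open on the safety catch. I then squeezed the safety catch, and the gate sprang to about 0.53 rad.
- **Gate:** I gripped the wooden grip and swung the gate past the ball catch to about 1.77 rad, as worked out from the TCP position. It stays there with the arm at rest, the fingers closed on the grip at about 17 mm.

The glue bottle and panel looked unmoved in the last scene picture. I did not check the cell on its own, but nothing went inside the crate.

One reading is unexplained: the wrist force was still drifting up slowly at the end, about 14 N upward and 8 N sideways. That is well below the 120 N limit.

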